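# Slide the offcut into the pump clamp, nip it and hold the squeeze

### The job

Slide the short flat offcut along the bench, never lifting it, end-on into the mouth of the bolted-down pump clamp until it is square against the back rail, and let go of it. Then pump the clamp: squeeze the trigger fully to the upright handle and let it out, again and again, until the bar's pad presses the offcut against the sprung anvil and pushes the anvil back about a centimetre; do not pump on, which would crush the wood, and do not push bar or pad by hand. Finish while still gripping trigger and handle together, fully squeezed, and leave the other things near the clamp where they are.

Things in the scene. Friction and masses are not known exactly. Their poses are not given: they have to be found in the camera images.
- offcut: short flat beech offcut, 60 (x) x 85 (y) x 24 mm (z), about 0.15 kg; origin at the centre of its underside. Its y (either way round) must lie along the clamp's x when home. Can be gripped across its 60 mm width; the 35 mm of its length nearest the robot stay outside the jaws when it is home
- clamp: pump clamp bolted to the bench: back rail (fence face at x = 30 mm, 20 mm tall), sprung anvil at its -y end, grey body (x -15 to 32, y 4 to 82, 53 mm tall) with bar, trigger and handle at +y. Origin on the bench under the bar's centre line; z up, y along the bar from anvil to handle, x into the mouth, which opens to -x, toward the robot. Pad and anvil reach to x = -18 mm in front
- bay (a point): on the bench in the clamp's mouth: where the centre of the offcut's underside lies when it is home against the back rail and between pad and anvil (axes as the clamp's). Along y at least 8 mm either way is free
- anvil_plate: the sprung anvil plate at the clamp's -y end, 34 mm wide, 30 mm tall, rubber-faced; axes as the clamp's, its origin at the clamp's while its spring is free
- anvil_face (a point): centre of the anvil's clamping face, which faces the clamp's +y; at clamp y = -130 mm with its spring free
- spring_anvil (a joint): how far the anvil is pushed back (toward the clamp's -y) on its spring, m: 0 free, 0.022 bottomed; 0.7 N for each mm. Should end near 0.010; below 0.005 is too loose, beyond 0.0138 crushes the wood. One stroke too many overshoots
- ratchet_bar: toothed steel bar, 15 mm wide, with a rubber-faced pad 28 mm wide and 22 mm tall on its nose, sliding through the clamp's body. Axes as the clamp's; its origin is the clamp's when fully back and moves toward the clamp's -y as it advances, about 7 mm for each full squeeze (3 to 10; the first may be less). A pawl keeps it from going back more than 3 mm when the trigger is let out
- pad_face (a point): centre of the pad's clamping face on the bar's nose (faces the clamp's -y, toward the anvil); 34 mm ahead of the bar's origin, at clamp y = -34 mm when fully back
- clamp_trigger (a joint): angle of the trigger, rad: 0 let out (it springs back by itself when the gripper opens), 0.48 fully squeezed against its stop. It must be let out fully and squeezed fully for each stroke; squeezing takes less than 20 N
- trigger_grip: black trigger lever, 20 mm wide in x, 8 mm thick, standing up from its pivot (clamp y = 45, z = 48 mm) to z = 95 mm on the anvil side of the handle. At z = 82 mm its outer face is at clamp y = 29 mm let out, 45 mm squeezed; its top leans out to y = 24 mm let out. Origin at its pivot
- clamp_handle: fixed upright black handle, 20 mm wide in x, 12 mm thick, top at z = 105 mm, outer face at clamp y = 73 mm; origin and axes are those of the clamp. Trigger and handle measure 49 mm over all let out, 28 mm squeezed; grip them from above, fingers closing along the clamp's y
- squeeze_point (a point): 82 mm above the bench, midway between the outer faces of handle and trigger when the trigger is fully squeezed (clamp y = 59.5 mm, x = 0): fingers closing evenly about this point push the trigger all the way to the handle
- long_offcut: bystander: the longer, narrower pine offcut, 46 x 120 x 30 mm; origin at the centre of its underside
- sanding_block: bystander: brown sanding block, 64 x 112 x 36 mm; origin at the centre of its underside
- tape_measure: bystander: tape measure, 67 x 77 x 31 mm; origin at the centre of its underside
Things that resemble listed ones, but are neither listed nor needed, are in the scene too. Leave any red or turquoise look-alike of the offcut alone.

How it is judged:
On the way, in this order (a step that is already met when the one before it is completed fails the run):
1. the offcut lies home in the clamp's mouth, square, against the back rail, let go (x of offcut in the frame of bay between -0.008 and 0.008 m and y of offcut in the frame of bay between -0.04 and 0.03 m and angle between the y axis of offcut and the x axis of clamp, either way round below 0.12 rad and height (world z) of offcut below 0.006 m and contact force between the fingers and offcut below 0.2 N and value of joint spring_anvil below 0.002 m), for 0.2 s.
2. the bar has been pumped forward and the trigger let out (y of ratchet_bar in the frame of clamp below -0.016 m and value of joint clamp_trigger below 0.1 rad), for 0.05 s.
3. the pad presses the offcut against the anvil (value of joint spring_anvil between 0.005 and 0.0138 m and contact force between ratchet_bar and offcut above 2 N and contact force between offcut and anvil_plate above 2 N), for 0.2 s.
At the end, for the whole second after the job is handed in: the offcut lies flat, within 8 mm (clamp x) and 40 mm (clamp y) of the bay point and square within 0.12 rad, nipped by pad and anvil (over 2 N each), the anvil pushed back 5 to 13.8 mm; the fingers grip trigger and handle (over 2 N each), the trigger beyond 0.36 of 0.48 rad (all of step 3 and x of offcut in the frame of bay between -0.008 and 0.008 m and y of offcut in the frame of bay between -0.04 and 0.03 m and angle between the y axis of offcut and the x axis of clamp, either way round below 0.12 rad and height (world z) of offcut below 0.006 m and value of joint clamp_trigger above 0.36 rad and contact force between the fingers and trigger_grip above 2 N and contact force between the fingers and clamp_handle above 2 N and linear speed of offcut below 0.01 m/s); the arm keeps its last pose, push and grip.
It fails at once if the offcut is lifted off the bench (over 12 mm) (height (world z) of offcut above 0.012 m).
It fails at once if the wood is crushed: the anvil is pushed back more than 14 mm (value of joint spring_anvil above 0.0142 m).
It fails at once if the robot pushes the bar or its pad (contact force between any of the arm, the fingers and ratchet_bar above 3 N).
It fails at once if the long offcut, sanding block or tape measure is moved more than 3 cm (distance of any of long_offcut, sanding_block, tape_measure from where it was at the start of the episode above 0.03 m).
It also fails if it takes over 64 s, if anything falls off the work surface, if the arm or the gripper's body presses on something with over 40 N, if the wrist force passes 120 N, or if a joint passes its speed limit or range.

### The arm

A 6-joint arm with a two-finger parallel gripper is mounted at the origin on a cart in front of the work surface, level with it; the furniture and walls round the work are solid. World frame = base frame: x ahead of the robot, y to its left, z up, the work surface at z = 0. Lengths are in m, angles in rad, forces in N, time in s.
With the tool pointing down it reaches from about 0.375 to 0.825 m from the base axis. Payload 5.5 kg.
Tool frame: the origin (TCP) lies on the mounting face of the last link; the fingertips stand 173 mm ahead of it and the grasp point (between the pads) lies robot.hold_point_z ahead of it (robot.hold_point_z is the distance from the TCP to the grasp point, in m); z points along the fingers, y is the line along which they close (so a half turn about z gives the same grasp; the last joint's range is limited). The gripper opens to 85 mm and grips with 20 to 120 N. Pads are 22 mm wide; open, the fingers measure 114 mm over their backs; the gripper's body (76 mm by 85 mm) begins 54 mm behind the grasp point. The pads swing forward as they close: fully open they stand 13 mm farther back than shut.
Start: joints at [-1.208, 0.314, -0.047, 1.21, 0, 1.571], TCP at [0.213, -0.561, 0.405] pointing down, gripper open.
Joint ranges: [-2.67, 2.67], [-0.69, 1.73], [-1.03, 1.25], [-2.08, 2.16], [-1.42, 1.45], [-3.14, 3.14]. Speed limits (rad/s): [2.39, 2.39, 3.01, 3.14, 3.14, 3.14].

### API

Orientations are given as a rotation vector (axis times angle).
In Python, from cell import robot gives the robot as it stands. The module is installed in compiled form; this text tells all that it offers.
- The arm moves only by the tool arm_command, never from a script. Its argument "increments" is a list of rows, each a list of 5 numbers: the finger opening in cm, from 0 to 8.54, then the shift along the world's x, y, z in cm, then the turn about the world's z in degrees. A call has 1 to 20 rows; each row shifts and turns the commanded pose from where the row before left it; what a row does not reach is not made up. A row lasts 1/10 s, in which the tool goes at most 50 mm and 8.59 degrees, less where a joint would pass 70% of its speed; a pose out of reach is approached as far as the arm can. A call with a gripper value outside its range is refused whole. The fingers move at their own pace and stop on an object; the grip force is fixed at half the most. Time passes only in rows, so rows that do not move let the fingers close. It gives the time, the measured TCP pose, the force, the opening and the grip force at its end, in the units of the state.
- robot.get_state(): the state, without advancing time (a new reading comes with each control period).
- robot.grab_frame(name): name is "scene" or "top" or "wrist"; returns a dict with "color" (420x560x3 uint8, red, green, blue), "mtx" (3x3 intrinsics, pixels), "k1" (the pictures are not rectified: a ray, as slopes to the right and down, at radius r is drawn at 1 + k1 r^2 times it, then the intrinsics apply), "xyz" and "attitude" of the camera in the world. Camera axes: x right, y up, looking along -z (the intrinsics and any distortion apply to the point x, -y, -z); pixel columns grow to the right and rows downward; lengths in m; the calibration is good to about 2 mm. A picture is of the moment at which its call begins. There is no depth.
- robot.hand_in(): hands the job in; it is judged then, once.
The state is a dict: "time_s": time; "joints": joint angles; "qvel": joint speeds; "effort": joint torques, N m; "tcp_pos": TCP position; "tool_rot": TCP orientation; "contact_force": force on the tool from outside, world axes, zero at the start; "wrist_torque": the same for the moment, N m; "width": opening from 0.0 (shut) to 1.0 (fully open); "grip_force": force on a finger pad.
Only numpy, scipy, OpenCV 4.12 (cv2) and the standard library are available. Lean on these libraries where they do the work, as an engineer would, in place of code of your own. Each camera call takes 0.05 s, during which the arm holds its last target. There are 200 camera calls.

## Working session

There is one attempt and no reset: what is moved stays moved. The work goes in short steps, Python scripts to look and compute and a tool call to move; the robot and the scene stay as the last step left them, time stands still between calls to the robot, and variables do not carry over. Pictures are saved under pics/ and viewed, at most 10 in all, crops included, and the job is handed in when it is done.

Besides the shell and the picture viewer there is one more tool, called after "Request:" as name([rows], argument=value, ...), one row to a line, values as JSON. arm_command: Moves the arm, as the interface text tells. Its arguments: {"type":"object","properties":{"increments":{"type":"array"}},"required":["increments"]}

```bash
mkdir -p pics; cat > h.py <<'E'
import numpy as np, cv2
from scipy.spatial.transform import Rotation as R
from cell import robot
def grab(n,f):
    d=robot.grab_frame(n); cv2.imwrite('pics/'+f,d['color'][:,:,::-1])
    np.savez('pics/'+f+'.npz',**{k:np.array(v) for k,v in d.items()}); return d
def load(f): return dict(np.load('pics/'+f+'.npz'))
def att(d):
    a=np.array(d['attitude']); return a if a.shape==(3,3) else R.from_rotvec(a).as_matrix()
def ray(d,px,z):
    K=np.array(d['mtx']); k=float(d['k1'])
    p=cv2.undistortPoints(np.array(px,float).reshape(-1,1,2),K,np.array([k,0,0,0.])).reshape(-1,2)
    v=np.c_[p[:,0],-p[:,1],-np.ones(len(p))]@att(d).T; o=np.array(d['xyz'])
    return o+v*((z-o[2])/v[:,2])[:,None]
def proj(d,P):
    c=(np.array(P,float).reshape(-1,3)-np.array(d['xyz']))@att(d)
    c=c*[1,-1,-1]
    return cv2.projectPoints(c,np.zeros(3),np.zeros(3),np.array(d['mtx']),np.array([float(d['k1']),0,0,0.]))[0].reshape(-1,2)
E
python3 - <<'E'
from h import *
s=robot.get_state(); print(s, robot.hold_point_z)
for n in('scene','top'):
    d=grab(n,n+'0.png'); print(n,d['xyz'],d['attitude'],d['mtx'],d['k1'])
E
```

```text
{'time_s': 0.0, 'joints': array([-1.20800287e+00,  3.14260039e-01, -4.80816486e-02,  1.21020014e+00,
        3.14684028e-05,  1.57082047e+00]), 'qvel': array([-0.00114643, -0.00138528, -0.00063441,  0.00099224, -0.00086267,
       -0.00193364]), 'effort': array([-2.41160669e-03, -5.39583778e+01,  3.39750159e+01,  1.92676694e-02,
       -3.59512378e-04, -5.85443075e-06]), 'tcp_pos': array([ 0.21283755, -0.56068178,  0.40381279]), 'tool_rot': array([-3.08836007e+00, -5.66406419e-01,  4.45804199e-04]), 'contact_force': array([-0.08015896, -0.24469792,  0.1870208 ]), 'wrist_torque': array([-0.0094393 ,  0.00849496, -0.03195163]), 'grip_force': 0.0, 'width': 0.9985550794660158} 0.1547
scene [-0.36332484  0.46373413  0.93551238] [ 0.55323282 -0.8956557  -1.90180188] [[498.04022012   0.         275.44361372]
 [  0.         498.04022012 210.91881657]
 [  0.           0.           1.        ]] 0.005565158226001028
top [ 0.44361793 -0.01535957  1.30557291] [ 0.09437525 -0.06380196 -1.59190196] [[479.53053456   0.         285.38313077]
 [  0.         479.53053456 201.71474332]
 [  0.           0.           1.        ]] -0.1372824367351971
```

View pics/top0.png

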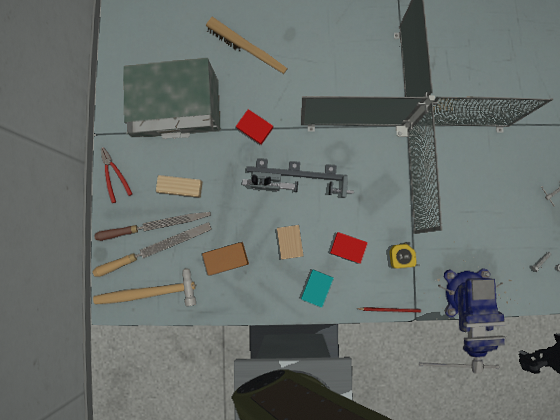

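View pics/scene0.png

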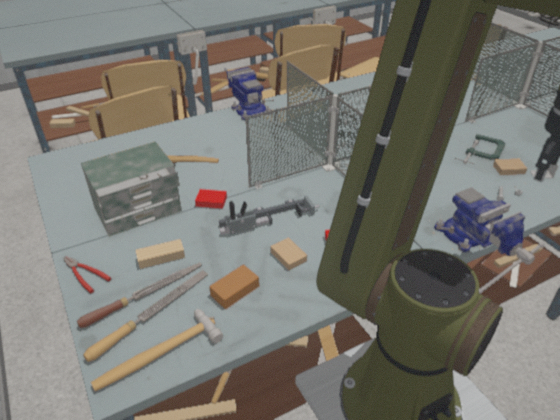

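The top view shows the clamp at about (245–352, 160–195), its mouth facing the robot, and the beech offcut at (289, 242). The sanding block is at (225, 258), and the red and turquoise look-alikes are to the right. I'll enlarge the clamp area next.

```bash
python3 - <<'E'
from h import *
d=load('top0.png'); c=d['color']
cv2.imwrite('pics/crop.png',cv2.resize(c[150:270,235:365,::-1],None,fx=5,fy=5,interpolation=cv2.INTER_CUBIC)[:600,:800])
hsv=cv2.cvtColor(c,cv2.COLOR_RGB2HSV); print(hsv[242,289],hsv[258,225],hsv[186,178])
m=cv2.inRange(hsv,(8,50,120),(25,160,255)); m[:, :270]=0;m[:,310:]=0;m[:215]=0;m[275:]=0
ct=max(cv2.findContours(m,0,2)[0],key=cv2.contourArea)
r=cv2.minAreaRect(ct);b=cv2.boxPoints(r);print(r,cv2.contourArea(ct));P=ray(d,b,.024);print(P.round(4),P.mean(0),np.linalg.norm(P[1]-P[0]),np.linalg.norm(P[2]-P[1]))
for a,bb in((0,1),(1,2)):
  v=P[bb]-P[a];print(np.degrees(np.arctan2(v[1],v[0])))
E
```

```text
[ 17  89 154] [ 14 139 132] [ 19  77 170]
((289.8099670410156, 241.66998291015625), (31.53696632385254, 22.061731338500977), 81.8698959350586) 648.0
[[ 0.5039  0.033   0.024 ]
 [ 0.511  -0.0256  0.024 ]
 [ 0.4276 -0.0355  0.024 ]
 [ 0.4206  0.0228  0.024 ]] [ 0.46576274 -0.00134122  0.024     ] 0.058991835321795076 0.08397624258287681
-83.16406708283783
-173.24000998680145
```

View pics/crop.png

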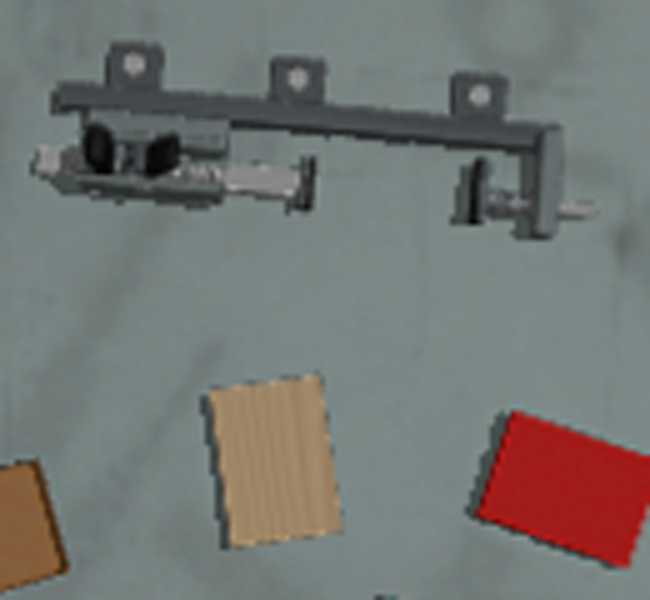

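The crop shows the clamp tilted a few degrees: pad near crop (308, 183), anvil near (470, 192), trigger and handle at (162, 153) and (98, 148). The offcut is square-ish below the gap. I'll estimate the clamp pose from these and then check it with the wrist camera.

```bash
python3 - <<'E'
from h import *
d=load('top0.png')
f=lambda L,z: ray(d,[(235+(x+.5)/5-.5,150+(y+.5)/5-.5) for x,y in L],z)
b=f([(134,64),(297,78),(480,95)],.005);print('bolts',b.round(4)); v=b[0]-b[2];print(np.degrees(np.arctan2(-v[0],v[1])))
e=f([(232,120),(535,147)],.02);v=e[0]-e[1];print('fence top',e.round(4),np.degrees(np.arctan2(-v[0],v[1])))
print('handle',f([(98,148),(162,153)],.1)); print('pad,anvil',f([(315,183),(457,192),(487,192)],.03))
w=grab('wrist','w0.png'); s=robot.get_state()
T=R.from_rotvec(s['tool_rot']).as_matrix(); print(T.round(3)); print('cam in tool',T.T@(w['xyz']-s['tcp_pos']),(T.T@att(w)).round(3),w['mtx'],w['k1'])
E
```

```text
bolts [[ 0.6853  0.0722  0.005 ]
 [ 0.6752 -0.0174  0.005 ]
 [ 0.6633 -0.1176  0.005 ]]
-6.612060227073701
fence top [[ 0.6503  0.0184  0.02  ]
 [ 0.6316 -0.1453  0.02  ]] -6.5240016646169
handle [[0.62478281 0.08485104 0.1       ]
 [0.62138912 0.05227973 0.1       ]]
pad,anvil [[ 0.61343283 -0.02564201  0.03      ]
 [ 0.60675488 -0.10161908  0.03      ]
 [ 0.60637636 -0.11770499  0.03      ]]
[[ 0.935  0.355 -0.   ]
 [ 0.355 -0.935  0.001]
 [-0.    -0.001 -1.   ]]
cam in tool [0.07539576 0.00073372 0.0299941 ] [[-0.     0.956  0.293]
 [ 1.    -0.     0.001]
 [ 0.001  0.293 -0.956]] [[299.72814925   0.         276.57030763]
 [  0.         299.72814925 209.26012193]
 [  0.           0.           1.        ]] 0.019594615757174322
```

Request:
arm_command([
  [8.5, 2, 3.7, 0, -1],
  [8.5, 2, 3.7, 0, -1],
  [8.5, 2, 3.7, 0, -1],
  [8.5, 2, 3.7, 0, -1],
  [8.5, 2, 3.7, 0, -1],
  [8.5, 2, 3.7, 0, -1],
  [8.5, 2, 3.7, 0, -1],
  [8.5, 2, 3.7, 0, -1],
  [8.5, 2, 3.7, 0, -1],
  [8.5, 2, 3.7, 0, -1],
  [8.5, 2, 3.7, 0, -1],
  [8.5, 2, 3.7, 0, -1],
  [8.5, 2, 3.7, 0, -1],
  [8.5, 2, 3.7, 0, -1],
  [8.5, 0, 3.7, 0, 0],
  [8.5, 0, 0, 0, 0],
  [8.5, 0, 0, 0, 0],
])

```text
time_s: 1.85
tcp_pos: [0.4928, -0.0053, 0.4044]
tool_rot: [3.135, 0.189, -0.001]
contact_force: [-0.2, -0.3, 0.9]
width: 0.998
grip_force: 0.0
```

```bash
python3 - <<'E'
from h import *
w=grab('wrist','w1.png'); s=robot.get_state(); print(s['time_s'],s['tcp_pos'],R.from_rotvec(s['tool_rot']).as_matrix().round(3),s['joints'].round(2))
E
```

```text
1.9 [ 0.49273748 -0.00611297  0.40449976] [[ 0.993  0.119 -0.001]
 [ 0.119 -0.993 -0.001]
 [-0.001  0.    -1.   ]] [-0.01  0.11 -0.3   1.16 -0.    3.01]
```

View pics/w1.png

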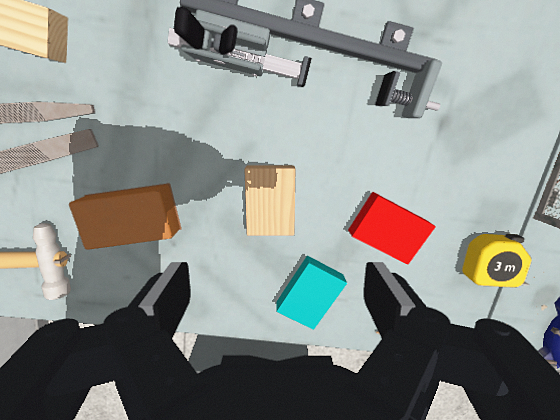

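The wrist view shows the clamp at the top, with pad (305, 70), anvil face (385, 88), trigger (228, 38) and handle (190, 30), and the offcut at (270, 200). Joint 6 is near its limit, so I'll need the half-turned grasp. First I'll take one closer look at the clamp.

Request:
arm_command([
  [8.5, 3.5, -0.5, -2.5, 0],
  [8.5, 3.5, -0.5, -2.5, 0],
  [8.5, 0, 0, -1, 0],
  [8.5, 0, 0, 0, 0],
  [8.5, 0, 0, 0, 0],
])

```text
time_s: 2.4
tcp_pos: [0.5621, -0.0168, 0.345]
tool_rot: [-3.136, -0.184, 0.002]
contact_force: [-0.7, -0.5, -0.1]
width: 0.99
grip_force: 0.0
```

```bash
python3 - <<'E'
from h import *
w=grab('wrist','w2.png'); s=robot.get_state(); print(s['time_s'],s['tcp_pos'],s['joints'].round(2))
d=w; p=proj(d,[[.62,0,.05]])[0];print(p)
x0,y0=int(p[0])-145,max(0,int(p[1])-105); print(x0,y0)
cv2.imwrite('pics/crop2.png',cv2.resize(w['color'][y0:y0+210,x0:x0+285,::-1],None,fx=2.8,fy=2.8,interpolation=cv2.INTER_CUBIC))
E
```

```text
2.45 [ 0.56227784 -0.01662342  0.34563537] [-0.03  0.27 -0.24  1.06 -0.    2.99]
[264.55481047 136.42348675]
119 31
```

View pics/crop2.png

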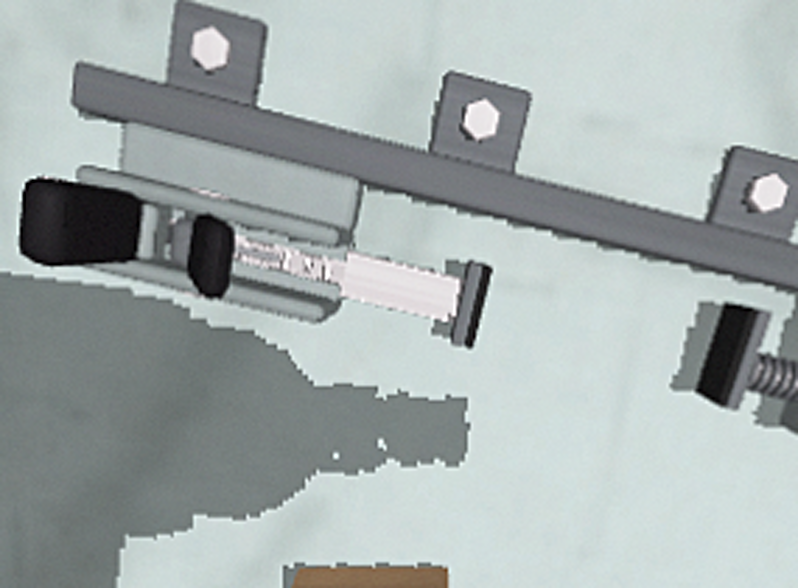

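```bash
cat >> h.py <<'E'
w2=lambda L:np.array([(119+(x+.5)/2.8-.5,31+(y+.5)/2.8-.5) for x,y in L])
E
python3 - <<'E'
from h import *
d=load('w2.png'); print(d['xyz'])
e=ray(d,w2([(368,187),(700,270)]),.02);v=e[0]-e[1];th=np.arctan2(-v[0],v[1]);print('fence',e.round(4),np.degrees(th))
b=ray(d,w2([(209,49),(481,119),(768,193)]),.006);v=b[0]-b[2];print(b.round(4),np.degrees(np.arctan2(-v[0],v[1])))
th=np.radians(-6.6)
X=np.array([np.cos(th),np.sin(th),0]);Y=np.array([-np.sin(th),np.cos(th),0])
def c(n,pts,z):
    for p in ray(d,w2(pts),z): print(n,z,'along x %.4f y %.4f'%(p@X,p@Y))
c('fence(x30)',[(368,187),(700,270)],.02)
c('handle end(y73)',[(22,222)],.105); c('handle sides x+-10',[(45,179),(40,264)],.105)
c('trig top outer (24)',[(234,257)],.095); c('trig sides',[(210,213),(210,297)],.095)
for z in(.02,.03,.04): c('pad ends(-34)',[(490,265),(472,347)],z)
for z in(.015,.03,.045): c('anv top',[(737,303),(708,402)],z)
d=load('w1.png')
E
```

```text
[ 0.63718263 -0.00865759  0.31502263]
fence [[ 0.6512  0.0178  0.02  ]
 [ 0.638  -0.0961  0.02  ]] -6.6144696817834046
[[ 0.6878  0.0747  0.006 ]
 [ 0.6776 -0.0168  0.006 ]
 [ 0.6657 -0.118   0.006 ]] -6.533915864260315
fence(x30) 0.02 along x 0.6448 y 0.0926
fence(x30) 0.02 along x 0.6448 y -0.0221
handle end(y73) 0.105 along x 0.6150 y 0.1624
handle sides x+-10 0.105 along x 0.6258 y 0.1580
handle sides x+-10 0.105 along x 0.6064 y 0.1574
trig top outer (24) 0.095 along x 0.6181 y 0.1149
trig sides 0.095 along x 0.6271 y 0.1222
trig sides 0.095 along x 0.6070 y 0.1193
pad ends(-34) 0.02 along x 0.6301 y 0.0474
pad ends(-34) 0.02 along x 0.6021 y 0.0467
pad ends(-34) 0.03 along x 0.6303 y 0.0480
pad ends(-34) 0.03 along x 0.6032 y 0.0473
pad ends(-34) 0.04 along x 0.6304 y 0.0486
pad ends(-34) 0.04 along x 0.6043 y 0.0479
anv top 0.015 along x 0.6373 y -0.0396
anv top 0.015 along x 0.6020 y -0.0410
anv top 0.03 along x 0.6372 y -0.0344
anv top 0.03 along x 0.6036 y -0.0357
anv top 0.045 along x 0.6370 y -0.0292
anv top 0.045 along x 0.6052 y -0.0304
```

```bash
python3 - <<'E'
from h import *
d=load('w1.png'); c=d['color']; hsv=cv2.cvtColor(c,cv2.COLOR_RGB2HSV)
m=cv2.inRange(hsv,(8,50,60),(28,255,255)); m[:155]=0;m[245:]=0;m[:,:235]=0;m[:,305:]=0
ct=max(cv2.findContours(m,0,2)[0],key=cv2.contourArea);b=cv2.boxPoints(cv2.minAreaRect(ct)); P=ray(d,b,.024)
print(b.round(1),P.round(4),P.mean(0))
for i in(0,1):
  v=P[i+1]-P[i];print(np.linalg.norm(v),np.degrees(np.arctan2(v[1],v[0])))
E
```

```text
[[245. 165.]
 [294. 165.]
 [294. 235.]
 [245. 235.]] [[ 0.5102  0.0335  0.024 ]
 [ 0.5171 -0.0234  0.024 ]
 [ 0.4299 -0.0355  0.024 ]
 [ 0.4225  0.0257  0.024 ]] [4.69894465e-01 8.24808801e-05 2.40000000e-02]
0.05731259181049155 -83.08945740795176
0.0880070883014161 -172.1193150423939
```

Request:
arm_command([
  [8.5, -1.2, 0, 0, 8.5],
  [8.5, -1.2, 0, 0, 8.5],
  [8.5, -1.2, 0.2, 0, 8.5],
  [8.5, -1.2, 0.2, 0, 8.5],
  [8.5, -1.2, 0.2, 0, 8.5],
  [8.5, -1.2, 0.2, 0, 8.5],
  [8.5, -1.2, 0.2, 0, 8.5],
  [8.5, -1.2, 0.2, 0, 8.5],
  [8.5, -1.2, 0, 0, 8.5],
  [8.5, -1.2, 0, 0, 8.5],
  [8.5, 0, 0, 0, 8.5],
  [8.5, 0, 0, 0, 8.5],
  [8.5, 0, 0, 0, 8.5],
  [8.5, 0, 0, 0, 8.5],
  [8.5, 0, 0, 0, 8.5],
  [8.5, 0, 0, 0, 8.5],
  [8.5, 0, 0, 0, 8.5],
  [8.5, 0, 0, 0, 8.5],
  [8.5, 0, 0, 0, 8.5],
  [8.5, 0, 0, 0, 8.5],
])

```text
time_s: 4.45
tcp_pos: [0.4425, -0.004, 0.3463]
tool_rot: [0.079, 3.138, 0.0]
contact_force: [-0.3, 0.5, -0.3]
width: 0.994
grip_force: 0.0
```

Request:
arm_command([
  [8.5, 0, 0, -3.5, 5],
  [8.5, 0, 0, -4, 4.7],
  [8.5, 0, 0, -4, 0],
  [8.5, 0, 0, -3, 0],
  [8.5, 0, 0, -1.5, 0],
  [8.5, 0, 0, -1.1, 0],
  [8.5, 0, 0, 0, 0],
  [8.5, 0, 0, 0, 0],
])

```text
time_s: 5.25
tcp_pos: [0.4434, -0.004, 0.1748]
tool_rot: [-0.178, 3.135, -0.0]
contact_force: [0.6, -0.4, 0.7]
width: 0.996
grip_force: 0.0
```

```bash
python3 - <<'E'
from h import *
w=grab('wrist','w3.png'); s=robot.get_state(); print(s['time_s'],s['tcp_pos'],s['joints'].round(2),s['contact_force'])
E
```

```text
5.3 [ 0.44366382 -0.00394817  0.17498649] [-0.01  0.26 -0.72  0.59  0.   -0.12] [ 0.06572038 -0.23027709 -0.90006764]
```

View pics/w3.png

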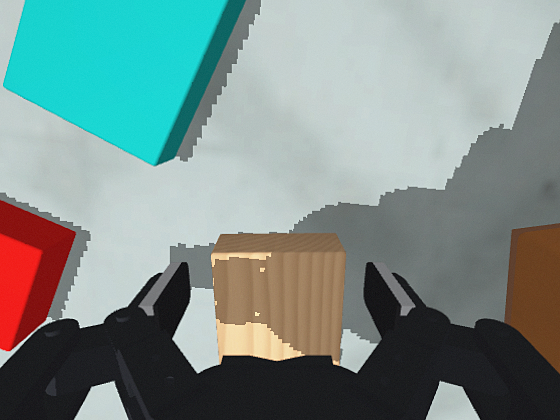

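The near end of the offcut sits centred between the fingers at row 250. Closing now.

Request:
arm_command([
  [5.2, 0, 0, 0, 0],
  [5.2, 0, 0, 0, 0],
  [5.2, 0, 0, 0, 0],
  [5.2, 0, 0, 0, 0],
  [5.2, 0, 0, 0, 0],
  [5.2, 0, 0, 0, 0],
])

```text
time_s: 5.9
tcp_pos: [0.4436, -0.0039, 0.1748]
tool_rot: [-0.178, 3.135, -0.0]
contact_force: [-1.2, -0.4, 8.8]
width: 0.69
grip_force: 63.8
```

```bash
python3 - <<'E'
from h import *
d=load('w3.png'); P=ray(d,[(213,253),(344,251)],.024);print(P)
d=grab('wrist','w4.png'); c=d['color'][225:260,200:360]; 
# edge: strongest vertical gradient columns near centre
g=cv2.cvtColor(c,cv2.COLOR_RGB2GRAY).astype(float); print(g[:,70:85].mean(1).round(0))
E
```

```text
[[ 0.43012182 -0.03431992  0.024     ]
 [ 0.42266718  0.02296838  0.024     ]]
[211. 212. 213. 212. 213. 216. 214. 165. 125. 107. 112. 112. 113. 113.
 114. 113. 113. 114. 114. 114. 115. 115. 115. 115. 115. 114. 116. 129.
 141. 142. 142. 135. 135. 136. 135.]
```

Request:
arm_command([
  [5.2, 0.1, 0, 0.1, 0],
  [5.2, 0.6, -0.4, 0, -1.1],
  [5.2, 0.6, -0.4, 0, -1.1],
  [5.2, 0.6, -0.4, 0, -1.1],
  [5.2, 0.6, -0.4, 0, -1.1],
  [5.2, 0.6, -0.4, 0, -1.1],
  [5.2, 0.6, -0.4, 0, -1.1],
  [5.2, 0.6, -0.5, 0, -1.1],
  [5.2, 0.6, -0.5, 0, -1.1],
  [5.2, 0.6, -0.5, 0, -1.1],
  [5.2, 0.6, -0.5, 0, -1.1],
  [5.2, 0.6, -0.6, 0, -1.1],
  [5.2, 0, 0, 0, -1.3],
  [5.2, 0, 0, 0, 0],
  [5.2, 0, 0, 0, 0],
])

```text
time_s: 7.45
tcp_pos: [0.5105, -0.0542, 0.1749]
tool_rot: [0.19, 3.135, -0.001]
contact_force: [2.2, -0.8, 2.9]
width: 0.686
grip_force: 64.7
```

```bash
python3 - <<'E'
from h import *
s=robot.get_state();print(s['tcp_pos'],s['contact_force']);T=R.from_rotvec(s['tool_rot']).as_matrix();print(np.degrees(np.arctan2(T[1,0],T[0,0])))
d=grab('top','t1.png')
cv2.imwrite('pics/crop3.png',cv2.resize(d['color'][150:270,235:365,::-1],None,fx=4,fy=4,interpolation=cv2.INTER_CUBIC))
E
```

```text
[ 0.51047269 -0.05416056  0.17490158] [ 2.18994576 -0.78424364  2.90137007]
173.0724170098182
```

View pics/crop3.png

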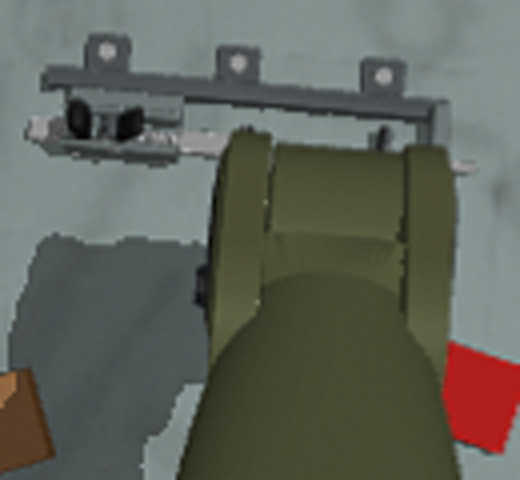

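The arm hides the wood in this view, but the clamp is undisturbed (pad edge at crop (245, 130), anvil at (383, 140)) and the pose agrees. Sliding in now.

Request:
arm_command([
  [5.2, 0.6, -0.07, 0, 0],
  [5.2, 0.6, -0.07, 0, 0.2],
  [5.2, 0.6, -0.07, 0, 0],
  [5.2, 0.6, -0.07, 0, 0],
  [5.2, 0.6, -0.07, 0, 0],
  [5.2, 0.6, -0.07, 0, 0],
  [5.2, 0.6, -0.07, 0, 0],
  [5.2, 0.6, -0.07, 0, 0],
  [5.2, 0.6, -0.07, 0, 0],
  [5.2, 0.4, -0.05, 0, 0],
  [5.2, 0.2, 0, 0, 0],
  [5.2, 0, 0, 0, 0],
])

```text
time_s: 8.7
tcp_pos: [0.5689, -0.0604, 0.1749]
tool_rot: [-0.183, -3.134, -0.0]
contact_force: [-3.0, 1.0, 8.3]
width: 0.686
grip_force: 65.4
```

Request:
arm_command([
  [5.2, 0.2, 0, 0, 0],
  [5.2, 0.2, -0.05, 0, 0],
  [5.2, 0.1, 0, 0, 0],
  [5.2, 0.1, 0, 0, 0],
  [5.2, 0.1, 0, 0, 0],
  [5.2, 0, 0, 0, 0],
])

```text
time_s: 9.3
tcp_pos: [0.5756, -0.0609, 0.1749]
tool_rot: [-0.183, -3.133, -0.0]
contact_force: [-4.5, 0.5, 9.6]
width: 0.687
grip_force: 65.4
```

Request:
arm_command([
  [5.2, 0.1, 0, 0, 0],
  [5.2, 0.1, 0, 0, 0],
  [5.2, 0.1, 0, 0, 0],
  [5.2, 0, 0, 0, 0],
])

```text
time_s: 9.7
tcp_pos: [0.5765, -0.0609, 0.1748]
tool_rot: [-0.183, -3.129, 0.0]
contact_force: [-14.4, 0.6, 19.1]
width: 0.686
grip_force: 66.6
```

Request:
arm_command([
  [5.2, -0.1, 0, 0, 0],
  [8.5, 0, 0, 0, 0],
  [8.5, 0, 0, 0, 0],
  [8.5, 0, 0, 0, 0],
  [8.5, 0, 0, 0, 0],
  [8.5, 0, 0, 0, 0],
  [8.5, 0, 0, 0.5, 0],
  [8.5, 0, 0, 2, 0],
  [8.5, 0, 0, 4, 0],
  [8.5, 0, 0, 4, 0],
  [8.5, 0, 0, 4, 0],
  [8.5, 1.3, 3.5, 0, 0],
  [8.5, 1.3, 3.5, 0, 0],
  [8.5, 1.3, 3.5, 0, 0],
  [8.5, 1.2, 3.4, 0, 0],
  [8.5, 0, 0, 0, 0],
  [8.5, 0, 0, 0, 0],
])

```text
time_s: 11.4
tcp_pos: [0.6299, 0.0785, 0.3197]
tool_rot: [-0.181, -3.136, 0.001]
contact_force: [-0.6, 0.1, -0.3]
width: 0.998
grip_force: 0.0
```

```bash
python3 - <<'E'
from h import *
s=robot.get_state();print(s['tcp_pos'],s['contact_force']);T=R.from_rotvec(s['tool_rot']).as_matrix();print(np.degrees(np.arctan2(T[1,0],T[0,0])))
d=grab('top','t2.png')
a=d['color'][150:270,235:365,::-1]; b=grab('wrist','w5.png')['color'][:,:,::-1]
cv2.imwrite('pics/v8.png',np.hstack([cv2.resize(a,None,fx=3.2,fy=3.2,interpolation=cv2.INTER_CUBIC),cv2.resize(b[:,:],(384,288))[:, :384] if 0 else np.vstack([cv2.resize(b,(380,285)),np.zeros((99,380,3),np.uint8)])]))
E
```

```text
[0.6299129  0.07850811 0.3197101 ] [-0.60290126  0.13028903 -0.32693365]
173.38018671115287
```

View pics/v8.png

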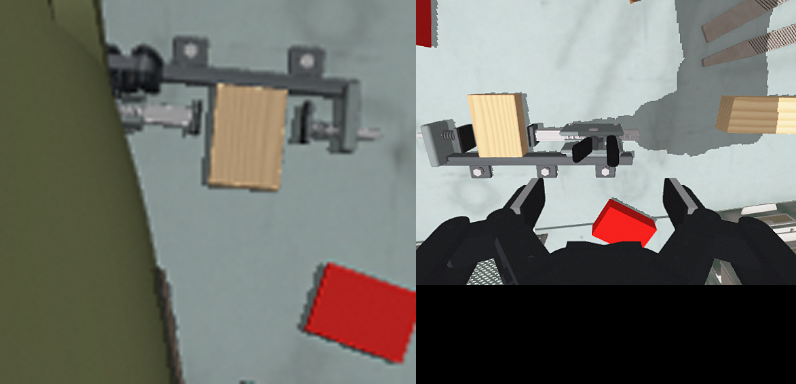

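The offcut is home and square between the pad (crop (195, 117)) and the anvil (303, 120), against the rail. Trigger and handle lie between the fingers, so I descend to the squeeze point.

Request:
arm_command([
  [8.5, -0.1, -0.1, -2, 0],
  [8.5, 0, 0, -3, 0],
  [8.5, 0, 0, -2, 0],
  [8.5, 0, 0, -1.3, 0],
  [8.5, 0, 0, 0, 0],
  [8.5, 0, 0, 0, 0],
])

```text
time_s: 12.1
tcp_pos: [0.6291, 0.0762, 0.2374]
tool_rot: [0.185, 3.136, 0.0]
contact_force: [-0.1, 0.5, -0.7]
width: 0.991
grip_force: 0.0
```

Request:
arm_command([
  [2.5, 0, 0, 0, 0],
  [2.5, 0, 0, 0, 0],
  [2.5, 0, 0, 0, 0],
  [2.5, 0, 0, 0, 0],
  [2.5, 0, 0, 0, 0],
  [2.5, 0, 0, 0, 0],
  [2.5, 0, 0, 0, 0],
  [2.5, 0, 0, 0, 0],
  [2.5, 0, 0, 0, 0],
  [2.5, 0, 0, 0, 0],
])

```text
time_s: 13.1
tcp_pos: [0.6296, 0.0781, 0.2386]
tool_rot: [0.181, 3.134, 0.002]
contact_force: [-0.7, 5.9, 8.8]
width: 0.321
grip_force: 61.2
```

```bash
python3 - <<'E'
from h import *
b=grab('wrist','w6.png')['color'][:,:,::-1]; t=grab('top','t3.png')['color'][:,:,::-1]; s=grab('scene','s3.png')
p=proj(s,[[.61,-.05,.03]])[0].astype(int); print(p)
c=s['color'][p[1]-50:p[1]+50,p[0]-65:p[0]+65,::-1]
cv2.imwrite('pics/v9.png',np.hstack([cv2.resize(b,(400,300)),np.vstack([cv2.resize(c,(390,300)),cv2.resize(t[150:250,255:385],(390,300))])[:600]]) if 0 else np.vstack([cv2.resize(b,(400,300)),cv2.resize(c,(400,300))]))
v=np.vstack([cv2.resize(b,(400,300)),cv2.resize(c,(400,300))]);u=np.vstack([cv2.resize(t[150:250,265:395],(390,300)),np.zeros((300,390,3),np.uint8)])
cv2.imwrite('pics/v9.png',np.hstack([v,u]))
E
```

```text
[278 212]
```

View pics/v9.png

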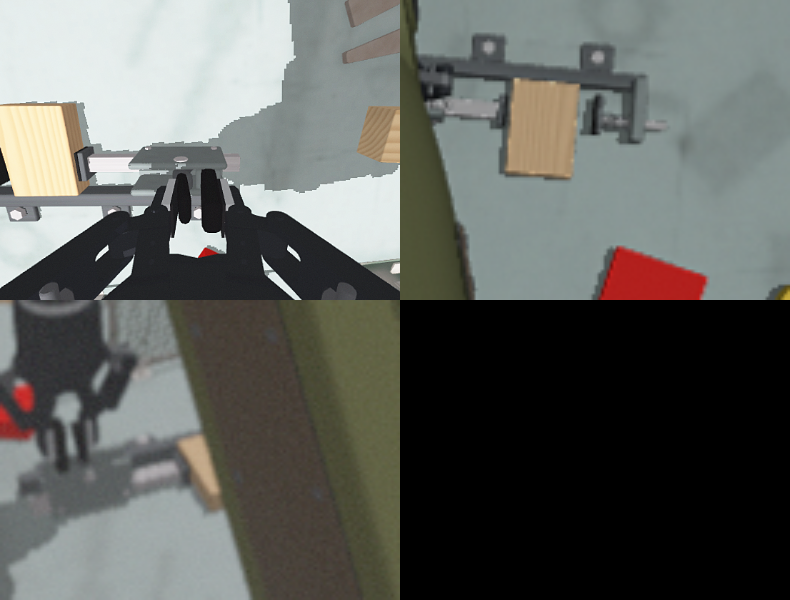

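The wrist view shows the squeezed trigger and handle between the fingers, and the pad close to the offcut's +y edge, which is near wrist column 100. The top view shows offcut and anvil clear. I'll measure intensity profiles along the clamp's y in both views.

```bash
cat >> h.py <<'E'
th=np.radians(-6.6);CX=np.array([np.cos(th),np.sin(th),0]);CY=np.array([-np.sin(th),np.cos(th),0]);O=.6158*CX+.090*CY
def prof(d,xs,ys,z):
    out=0
    for x in xs:
        P=O+x*CX+ys[:,None]*CY+np.array([0,0,z]); q=proj(d,P).astype(np.float32)
        out=out+cv2.remap(d['color'],q[None,:,0],q[None,:,1],cv2.INTER_LINEAR)[0].astype(float)
    return out/len(xs)
def edges(d,xs,y0,y1,z,ch=2,n=3):
    ys=np.arange(y0,y1,.00025); g=np.gradient(cv2.GaussianBlur(prof(d,xs,ys,z)[:,[ch]],(1,9),0)[:,0])
    from scipy.signal import find_peaks
    p=find_peaks(abs(g),distance=10)[0]; p=sorted(p,key=lambda i:-abs(g[i]))[:n]
    return sorted((round(ys[i]*1e3,1),round(g[i],1)) for i in p)
def meas(w,t):
    xs=np.arange(-.045,-.025,.002)
    print('wrist offcut +y edge z24',edges(w,xs,-.095,-.045,.024),'z0',edges(w,xs,-.095,-.045,0.))
    print('top offcut edges z24',edges(t,xs,-.15,-.03,.024,0,4))
    print('top anvil z30',edges(t,np.arange(-.012,.010,.002),-.155,-.112,.03,0,4))
    print('top pad z30',edges(t,np.arange(-.012,-.004,.002),-.085,-.025,.03,0,4))
E
python3 - <<'E'
from h import *
meas(load('w6.png'),load('t3.png')); print('before'); meas(load('w5.png'),load('t2.png'))
E
```

```text
wrist offcut +y edge z24 [(np.float64(-70.2), np.float64(4.1)), (np.float64(-64.7), np.float64(4.1)), (np.float64(-55.0), np.float64(-14.7))] z0 [(np.float64(-69.7), np.float64(-13.3)), (np.float64(-55.5), np.float64(11.3)), (np.float64(-48.5), np.float64(11.0))]
top offcut edges z24 [(np.float64(-115.0), np.float64(3.5)), (np.float64(-108.5), np.float64(0.7)), (np.float64(-55.7), np.float64(-8.1)), (np.float64(-49.0), np.float64(4.5))]
top anvil z30 [(np.float64(-133.2), np.float64(-3.8)), (np.float64(-128.0), np.float64(4.6)), (np.float64(-120.7), np.float64(4.2)), (np.float64(-114.5), np.float64(3.7))]
top pad z30 [(np.float64(-55.7), np.float64(-8.4)), (np.float64(-53.0), np.float64(-4.2)), (np.float64(-48.0), np.float64(3.3)), (np.float64(-42.2), np.float64(5.3))]
before
wrist offcut +y edge z24 [(np.float64(-89.2), np.float64(3.5)), (np.float64(-54.7), np.float64(-12.2)), (np.float64(-46.0), np.float64(6.8))] z0 [(np.float64(-65.2), np.float64(-11.3)), (np.float64(-55.2), np.float64(7.5)), (np.float64(-48.2), np.float64(10.1))]
top offcut edges z24 [(np.float64(-115.0), np.float64(3.5)), (np.float64(-59.2), np.float64(0.6)), (np.float64(-55.7), np.float64(-8.2)), (np.float64(-49.0), np.float64(4.4))]
top anvil z30 [(np.float64(-133.2), np.float64(-3.8)), (np.float64(-128.0), np.float64(4.6)), (np.float64(-120.7), np.float64(4.3)), (np.float64(-114.5), np.float64(3.8))]
top pad z30 [(np.float64(-55.7), np.float64(-8.6)), (np.float64(-48.0), np.float64(5.8)), (np.float64(-45.0), np.float64(-6.4)), (np.float64(-34.2), np.float64(4.3))]
```

Request:
arm_command([
  [8.4, 0, 0.1, 0, 0],
  [8.4, 0, 0, 0, 0],
  [8.4, 0, 0, 0, 0],
  [8.4, 0, 0, 0, 0],
  [8.4, 0, 0, 0, 0],
  [8.4, 0, 0, 0, 0],
  [8.4, 0, 0, 0, 0],
  [8.4, 0, 0, 0, 0],
  [2.5, 0, 0, 0, 0],
  [2.5, 0, 0, 0, 0],
  [2.5, 0, 0, 0, 0],
  [2.5, 0, 0, 0, 0],
  [2.5, 0, 0, 0, 0],
  [2.5, 0, 0, 0, 0],
  [2.5, 0, 0, 0, 0],
  [2.5, 0, 0, 0, 0],
  [2.5, 0, 0, 0, 0],
  [2.5, 0, 0, 0, 0],
])

```text
time_s: 15.05
tcp_pos: [0.6293, 0.0784, 0.2379]
tool_rot: [0.182, 3.135, -0.001]
contact_force: [-0.7, 4.4, 6.5]
width: 0.321
grip_force: 61.5
```

```bash
python3 - <<'E'
from h import *
meas(grab('wrist','w7.png'),grab('top','t4.png'))
E
```

```text
wrist offcut +y edge z24 [(np.float64(-72.2), np.float64(4.2)), (np.float64(-62.5), np.float64(-14.2)), (np.float64(-49.0), np.float64(11.2))] z0 [(np.float64(-78.2), np.float64(-12.9)), (np.float64(-63.2), np.float64(10.6)), (np.float64(-55.7), np.float64(11.3))]
top offcut edges z24 [(np.float64(-123.0), np.float64(3.0)), (np.float64(-66.7), np.float64(0.6)), (np.float64(-63.5), np.float64(-7.6)), (np.float64(-56.7), np.float64(4.5))]
top anvil z30 [(np.float64(-154.2), np.float64(2.4)), (np.float64(-133.2), np.float64(-3.8)), (np.float64(-128.0), np.float64(4.4)), (np.float64(-123.0), np.float64(6.9))]
top pad z30 [(np.float64(-64.0), np.float64(-8.5)), (np.float64(-59.2), np.float64(-3.0)), (np.float64(-56.0), np.float64(4.6)), (np.float64(-50.2), np.float64(5.7))]
```

Request:
arm_command([
  [8.4, 0, 0, 0, 0],
  [8.4, 0, 0, 0, 0],
  [8.4, 0, 0, 0, 0],
  [8.4, 0, 0, 0, 0],
  [8.4, 0, 0, 0, 0],
  [8.4, 0, 0, 0, 0],
  [8.4, 0, 0, 0, 0],
  [8.4, 0, 0, 0, 0],
  [2.5, 0, 0, 0, 0],
  [2.5, 0, 0, 0, 0],
  [2.5, 0, 0, 0, 0],
  [2.5, 0, 0, 0, 0],
  [2.5, 0, 0, 0, 0],
  [2.5, 0, 0, 0, 0],
  [2.5, 0, 0, 0, 0],
  [2.5, 0, 0, 0, 0],
  [2.5, 0, 0, 0, 0],
  [2.5, 0, 0, 0, 0],
])

```text
time_s: 16.95
tcp_pos: [0.6293, 0.0784, 0.2379]
tool_rot: [0.182, 3.135, -0.001]
contact_force: [-0.9, 4.3, 6.5]
width: 0.331
grip_force: 61.5
```

```bash
python3 - <<'E'
from h import *
meas(grab('wrist','w8.png'),grab('top','t5.png'))
E
```

```text
wrist offcut +y edge z24 [(np.float64(-67.7), np.float64(-14.7)), (np.float64(-53.7), np.float64(10.8)), (np.float64(-47.2), np.float64(10.7))] z0 [(np.float64(-84.5), np.float64(-13.6)), (np.float64(-68.5), np.float64(9.9)), (np.float64(-61.2), np.float64(11.9))]
top offcut edges z24 [(np.float64(-128.5), np.float64(3.0)), (np.float64(-72.2), np.float64(0.6)), (np.float64(-69.0), np.float64(-7.6)), (np.float64(-61.2), np.float64(5.0))]
top anvil z30 [(np.float64(-154.2), np.float64(2.4)), (np.float64(-138.0), np.float64(-1.3)), (np.float64(-133.0), np.float64(-4.0)), (np.float64(-128.0), np.float64(12.6))]
top pad z30 [(np.float64(-69.5), np.float64(-8.2)), (np.float64(-66.5), np.float64(-4.1)), (np.float64(-61.2), np.float64(3.4)), (np.float64(-55.7), np.float64(5.9))]
```

Request:
arm_command([
  [8.4, 0, 0, 0, 0],
  [8.4, 0, 0, 0, 0],
  [8.4, 0, 0, 0, 0],
  [8.4, 0, 0, 0, 0],
  [8.4, 0, 0, 0, 0],
  [8.4, 0, 0, 0, 0],
  [8.4, 0, 0, 0, 0],
  [8.4, 0, 0, 0, 0],
  [2.5, 0, 0, 0, 0],
  [2.5, 0, 0, 0, 0],
  [2.5, 0, 0, 0, 0],
  [2.5, 0, 0, 0, 0],
  [2.5, 0, 0, 0, 0],
  [2.5, 0, 0, 0, 0],
  [2.5, 0, 0, 0, 0],
  [2.5, 0, 0, 0, 0],
  [2.5, 0, 0, 0, 0],
  [2.5, 0, 0, 0, 0],
])

```text
time_s: 18.85
tcp_pos: [0.6293, 0.0784, 0.2379]
tool_rot: [0.182, 3.135, -0.001]
contact_force: [-0.9, 4.5, 7.2]
width: 0.326
grip_force: 61.6
```

```bash
python3 - <<'E'
from h import *
meas(grab('wrist','w9.png'),grab('top','t6.png'))
E
```

```text
wrist offcut +y edge z24 [(np.float64(-71.7), np.float64(-15.4)), (np.float64(-57.2), np.float64(10.4)), (np.float64(-50.5), np.float64(12.8))] z0 [(np.float64(-88.8), np.float64(-13.9)), (np.float64(-72.5), np.float64(9.7)), (np.float64(-65.0), np.float64(12.1))]
top offcut edges z24 [(np.float64(-131.5), np.float64(3.0)), (np.float64(-118.0), np.float64(-0.7)), (np.float64(-72.5), np.float64(-6.8)), (np.float64(-65.7), np.float64(4.5))]
top anvil z30 [(np.float64(-154.2), np.float64(2.4)), (np.float64(-141.2), np.float64(-2.2)), (np.float64(-136.0), np.float64(-3.8)), (np.float64(-131.2), np.float64(10.2))]
top pad z30 [(np.float64(-72.0), np.float64(-10.0)), (np.float64(-69.0), np.float64(1.8)), (np.float64(-61.2), np.float64(3.8)), (np.float64(-29.0), np.float64(1.1))]
```

Request:
arm_command([
  [8.4, 0, 0, 0, 0],
  [8.4, 0, 0, 0, 0],
  [8.4, 0, 0, 0, 0],
  [8.4, 0, 0, 0, 0],
  [8.4, 0, 0, 0, 0],
  [8.4, 0, 0, 0, 0],
  [8.4, 0, 0, 0, 0],
  [8.4, 0, 0, 0, 0],
  [2.5, 0, 0, 0, 0],
  [2.5, 0, 0, 0, 0],
  [2.5, 0, 0, 0, 0],
  [2.5, 0, 0, 0, 0],
  [2.5, 0, 0, 0, 0],
  [2.5, 0, 0, 0, 0],
  [2.5, 0, 0, 0, 0],
  [2.5, 0, 0, 0, 0],
  [2.5, 0, 0, 0, 0],
  [2.5, 0, 0, 0, 0],
])

```text
time_s: 20.75
tcp_pos: [0.6293, 0.0784, 0.238]
tool_rot: [0.182, 3.134, -0.001]
contact_force: [-0.8, 4.4, 7.6]
width: 0.326
grip_force: 61.4
```

```bash
python3 - <<'E'
from h import *
meas(grab('wrist','w10.png'),grab('top','t7.png'))
E
```

```text
wrist offcut +y edge z24 [(np.float64(-78.5), np.float64(-14.3)), (np.float64(-63.2), np.float64(10.5)), (np.float64(-57.2), np.float64(11.9))] z0 [(np.float64(-91.2), np.float64(-1.9)), (np.float64(-79.5), np.float64(10.2)), (np.float64(-72.0), np.float64(10.9))]
top offcut edges z24 [(np.float64(-139.0), np.float64(3.0)), (np.float64(-132.2), np.float64(0.6)), (np.float64(-79.7), np.float64(-7.5)), (np.float64(-72.2), np.float64(4.7))]
top anvil z30 [(np.float64(-154.2), np.float64(2.4)), (np.float64(-149.5), np.float64(-2.0)), (np.float64(-142.2), np.float64(-3.4)), (np.float64(-137.7), np.float64(9.7))]
top pad z30 [(np.float64(-80.0), np.float64(-8.9)), (np.float64(-74.8), np.float64(3.7)), (np.float64(-69.2), np.float64(6.8)), (np.float64(-28.7), np.float64(1.8))]
```

```bash
python3 - <<'E'
from h import *
w,t=load('w10.png'),load('t7.png')
hsv=cv2.cvtColor(t['color'],cv2.COLOR_RGB2HSV); m=cv2.inRange(hsv,(12,60,110),(25,160,255)); m[:165]=0;m[220:]=0;m[:,280:340] &= 255;m[:,:280]=0;m[:,345:]=0
ct=max(cv2.findContours(m,0,2)[0],key=cv2.contourArea);b=cv2.boxPoints(cv2.minAreaRect(ct));P=ray(t,b,.024)-O
q=np.c_[P@CX,P@CY]*1e3;print(q.round(1),q.mean(0))
v=[edges(w,[x],-.09,-.07,.024,2,1) for x in(-.05,-.04,-.03,-.022)];print(v)
ok=abs(q.mean(0)[0]+12.5)<6 and abs(v[0][0][0]-v[3][0][0])<3.0
print(ok)
if ok: print(robot.hand_in())
E
```

```text
[[ -59.8  -79.3]
 [  26.3  -79.4]
 [  26.3 -138.3]
 [ -59.8 -137.7]] [ -16.75439456 -108.67113488]
[[(np.float64(-78.5), np.float64(-12.6))], [(np.float64(-78.5), np.float64(-13.4))], [(np.float64(-78.7), np.float64(-17.5))], [(np.float64(-78.5), np.float64(-14.2))]]
True
the job is handed in; nothing more can be done
None
```

I handed the job in with the offcut home and square in the mouth, the anvil pushed back about 9.5 mm by my camera measurement, and trigger and handle still gripped fully squeezed. The hand-in gave no verdict.

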